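# Free a memo roll from its stand with the spring-bar key

## Task

The memo roll on its stand is to be changed. Take the fork key from its block, use its fork to press the sprung end of the roll's spindle in towards the roll until the pin is out of its hole, and swing that end forwards until it springs out again clear of the post. Then stand the key back in its block with its collar resting on the block, and lift the freed spindle with its roll out of the stand and lay it flat inside the memo tray, without dropping either; leave the stationery around it where it is.

Things in the scene. Friction and masses are not known exactly. Their poses are not given: they have to be found in the camera images.
- roll_stand: Roll stand, fixed: dark timber base 80 (x) x 104 mm (x from -44 to 36 mm), top at z = 14 mm, carrying a steel post on the -y side and a steel cheek on the +y side, 76 mm apart. Origin: desk height, below the spindle; z up, +y along the spindle from post to cheek, -x the front with a low tear-off bar (x = -30 mm, top 21 mm). The spindle's axis runs along y at z = 38 mm.
- post_hole (a point): Centre of the post's 9 mm round through hole, on the post's inner face (stand frame 0, -40, 38 mm); axes as the stand. The post is 18 mm wide in x, 6 mm thick (y = -40 to -46 mm), top at z = 55 mm.
- cheek_slot (a point): Bottom of the 10 mm wide slot in the plain cheek, open at the top, in which the spindle's plain pin lies (stand frame 0, 36, 34.5 mm); axes as the stand. The cheek is 32 mm wide in x, y = 36 to 42 mm, top at z = 60 mm: the plain pin lifts straight up out of it once the sprung end is free.
- roll_mid (a point): Middle of the paper roll (44 mm diameter, 40 mm wide) on its loose spindle, together about 0.19 kg; y along the spindle, from sprung end to plain end; x and z turn as it rolls. At the start at 0, 12, 38 mm in the stand, the roll 2 mm above the base, on which it rests once freed. From here the plain pin ends at y = 31.5 mm, the sprung pin at -58.6 mm. Grip the roll from above across its 44 mm.
- sprung_end (a joint): How far the spindle's sprung end is pressed in towards the roll, in m: 0 as it stands in the post, -0.0015 when free, 0.0105 at its stop; the pin is out of the hole from 0.0066 on. The spring pushes out with 2.4 N at 0 and 0.3 N more per mm (5 N at 8.5 mm). Drawn 15 to 18 mm to the front and eased off, it springs out past the post; ease the fork right back off the collar before raising it.
- neck (a point): Middle of the sprung end's neck (10 mm diameter, 17 mm long), on its axis, between the collar (22 mm diameter, 3 mm thick) on the roll's side and the post. The collar face that the fork pushes is 8.5 mm from here along +y; at the start the post's inner face is 8.5 mm along -y. y points along the spindle to the roll. Moves with the sprung end.
- pin_tip (a point): Outer end of the sprung end's 7 mm thick pin, on the axis, 15.1 mm from point neck away from the roll; at the start it is just through the post's hole.
- fork_key: Fork key (loose, 0.09 kg), upright, fork down, in its block. Origin midway between the prong tips; z up, x across the fork, y through the blade. Blade 26 mm wide, 4 mm thick; gap between the prongs 15 mm wide (19 mm at the tips) and 20 mm deep; brass collar 40 x 18 mm at z = 42 to 48 mm; wooden handle 24 (x) x 14 mm (y), z = 48 to 104 mm.
- key_handle (a point): Middle of the key's handle, 76 mm above the prong tips; axes as the key. Grip it across its 14 mm thickness (y), which is also the direction in which the blade pushes.
- key_fork (a point): Point in the gap midway between the prongs, 10 mm above their tips, 66 mm below key_handle; axes as the key.
- key_block: Dark timber block, fixed, 62 (x) x 46 (y) mm, 60 mm high, origin under its centre. In its top a slot 34 (x) x 10 (y) mm, 50 mm deep. The key stands in it, its brass collar on the block's top, prong tips 18 mm above the desk.
- block_slot (a point): Middle of the slot's mouth on the block's top face, 60 mm up; axes as the block.
- memo_tray: Black leather memo tray with a pad of white slips in it, loose (0.22 kg), 105 (x) x 125 (y) mm, origin under its centre, rim 34 mm high. Inside its 7 mm walls it is 92 x 110 mm; the top of the slips is 21 mm above the desk, so the roll's middle lies at 43 mm.
- ink_bottle: Square ink bottle, 50 x 50 x 73 mm, on the blotter; bystander.
- mug: White mug, 91 mm high; bystander.
- glue_stick: Standing glue stick, 27 mm in diameter, 90 mm high; bystander.
Things that resemble listed ones, but are neither listed nor needed, are in the scene too. There is more than one size of the fork_key; the one meant has the size given above.

How it is judged:
By the outcome, as a careful person would: the job done as asked, in the order asked, and still so for the second after the job is handed in, with the robot touching nothing.
It also fails if it takes over 69 s, if anything falls off the work surface, if the arm or the gripper's body presses on something with over 40 N, if the wrist force passes 120 N, or if a joint passes its speed limit or range.

## Robot

A 6-joint arm with a two-finger parallel gripper is mounted at the origin on the work surface; the furniture and walls round the work are solid. World frame = base frame: x ahead of the robot, y to its left, z up, the work surface at z = 0. Lengths are in m, angles in rad, forces in N, time in s.
With the tool pointing down it reaches from about 0.4 to 0.825 m from the base axis. Payload 7 kg.
Tool frame: the origin (TCP) lies midway between the tips of the shut fingers; the grasp point (between the pads) lies 19 mm behind it (arm.grip_depth is the distance from the TCP to the grasp point, in m); z points along the fingers, y is the line along which they close (so a half turn about z gives the same grasp; the last joint's range is limited). The gripper opens to 88 mm and grips with 3 to 60 N. Pads are 19 mm wide; open, the fingers measure 130 mm over their backs; the gripper's body (78 mm by 193 mm) begins 47 mm behind the grasp point.
Start: joints at [-0.957, 0.359, 0.012, 0, -1.224, -0.288], TCP at [0.216, -0.639, 0.227] pointing down, gripper open.
Joint ranges: [-3.07, 3.07], [-1.43, 2.12], [-1.02, 1.25], [-3.03, 1.67], [-3.05, -0], [-3.03, 3.03]. Speed limits (rad/s): [2.39, 2.39, 3.01, 3.14, 3.14, 3.14].

## Interface

Orientations are given as [roll, pitch, yaw] about the fixed x, y, z axes, in that order (R = Rz(yaw) Ry(pitch) Rx(roll)).
In Python, from workcell import arm gives the robot as it stands. The module is installed in compiled form; this text tells all that it offers. Calls block until the motion is done:
- arm.reach(position, orientation): joint-space move of the TCP to a pose.
- arm.movel(position, velocity=0.15, rot=None): straight line of the TCP; rot=None keeps the orientation; velocity is the mean speed in m/s.
- arm.move_joints(angles): joint-space move.
- arm.grip(opening, f_grip=None): opening from 0.0 (shut) to 1.0 (fully open); f_grip is the grip in N (None keeps the last); returns when the fingers have stopped.
- arm.hold(seconds).
- arm.solve_ik(position, orientation): joint angles nearest the present ones, or None.
- arm.read_camera(name): name is "side" or "top"; returns a dict with "img" (480x640x3 uint8, red, green, blue), "vfov" (degrees; the focal length in pixels is half the picture's height over the tangent of half this angle, whatever the lens; pixels are square), "cx", "cy" (the principal point, pixels), "k1" (the pictures are not rectified: a ray, as slopes to the right and down, at radius r is drawn at 1 + k1 r^2 times it, then the intrinsics apply), "eye" and "attitude" of the camera in the world. Camera axes: x right, y down, z forward; pixel columns grow to the right and rows downward; lengths in m; the calibration is good to about 2 mm. A picture is of the moment at which its call begins. There is no depth.
A pose or a line that the arm cannot do raises arm.Unreachable and nothing moves.
- arm.finish_job(): hands the job in; it is judged then, once.
Readings, each from a call of its own:
- arm.read_t(): time.
- arm.read_joint_pos(): joint angles.
- arm.read_joint_velocities(): joint speeds.
- arm.read_effort(): joint torques, N m.
- arm.read_tool_pos(): TCP position.
- arm.read_tcp_rot(): TCP orientation.
- arm.read_ft_force(): force on the tool from outside, world axes, zero at the start.
- arm.read_ft_torque(): the same for the moment, N m.
- arm.read_finger_gap(): opening from 0.0 (shut) to 1.0 (fully open).
- arm.read_gripper_force(): force on a finger pad.
Only numpy, scipy, OpenCV 4.12 (cv2) and the standard library are available. Lean on these libraries where they do the work, as an engineer would, in place of code of your own. Each camera call takes 0.05 s, during which the arm holds its last target. There are 200 camera calls.

## Working session

There is one attempt and no reset: what is moved stays moved. The work goes in short steps, each a Python script; the robot and the scene stay as the last script left them, time stands still between calls to the robot, and variables do not carry over. Pictures are saved under pics/ and viewed, at most 10 in all, crops included, and the job is handed in when it is done.

```bash
mkdir -p pics; cat > h.py <<'E'
import numpy as np, cv2
from scipy.spatial.transform import Rotation as R
from workcell import arm
def cam(name):
    return arm.read_camera(name)
def save(c,f,crop=None,scale=1):
    im=c["img"][:,:,::-1]
    if crop: x0,y0,x1,y1=crop; im=im[y0:y1,x0:x1]
    cv2.imwrite("pics/"+f,cv2.resize(im,None,fx=scale,fy=scale,interpolation=cv2.INTER_CUBIC))
def rot(c):
    a=np.array(c["attitude"],float)
    return a if a.shape==(3,3) else R.from_euler('xyz',a).as_matrix()
def ray(c,u,v):
    f=240/np.tan(np.radians(c["vfov"])/2)
    d=np.array([(u-c["cx"])/f,(v-c["cy"])/f]); s=d.copy()
    for _ in range(30): s=d/(1+c["k1"]*(s@s))
    return np.array(c["eye"]),rot(c)@np.array([s[0],s[1],1.])
def onz(c,u,v,z):
    e,d=ray(c,u,v); return e+d*(z-e[2])/d[2]
def proj(c,p):
    f=240/np.tan(np.radians(c["vfov"])/2)
    q=rot(c).T@(np.array(p,float)-np.array(c["eye"])); s=q[:2]/q[2]; s=s*(1+c["k1"]*(s@s))
    return np.array([c["cx"]+f*s[0],c["cy"]+f*s[1]])
E
python3 - <<'E'
from h import *
for n in("top","side"):
    c=cam(n); save(c,n+"0.png",scale=1.25); print(n,{k:v for k,v in c.items() if k!="img"})
    np.save(n+"0.npy",c,allow_pickle=True)
E
```

```text
top {'vfov': 56.570107139412144, 'cx': 320.2007773482676, 'cy': 242.2688033251769, 'k1': -0.10488279896961154, 'eye': array([ 0.44301651, -0.02014895,  1.01181822]), 'attitude': array([-3.03379883,  0.0173351 , -1.59755587])}
side {'vfov': 53.0977882568115, 'cx': 318.61081137228354, 'cy': 242.9371032669977, 'k1': 0.0016656893918281996, 'eye': array([0.27383577, 0.74881489, 0.75897088]), 'attitude': array([-2.2418776 ,  0.00900018, -2.82298505])}
```

View pics/top0.png

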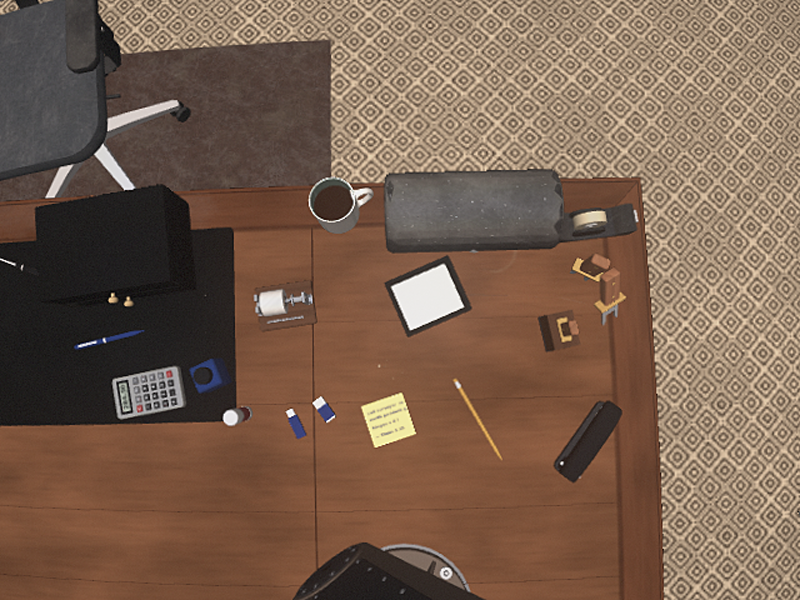

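View pics/side0.png

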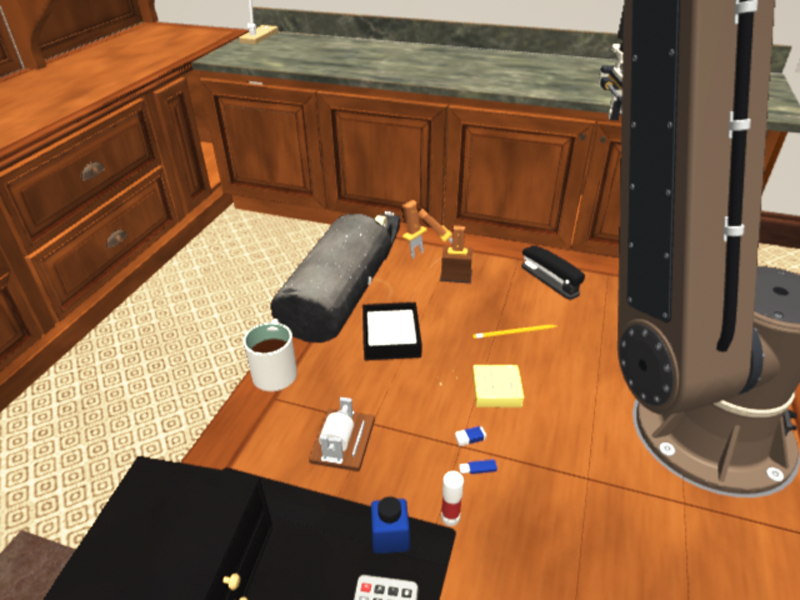

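The top view (800 px scale) shows the stand at about (284,305), the tray at (428,296), and the block with its key at (559,331). The look-alike keys are at (605,285), the mug at (335,203) and the glue stick at (236,415). Next I'll crop in on the stand and the block.

```bash
python3 - <<'E'
from h import *
T=np.load("top0.npy",allow_pickle=True).item();S=np.load("side0.npy",allow_pickle=True).item()
def crop(c,x0,y0,w,h,s): return cv2.resize(c["img"][y0:y0+h,x0:x0+w,::-1],(w*s,h*s),interpolation=cv2.INTER_CUBIC)
a=np.hstack([crop(T,195,215,65,50,6),crop(T,420,240,65,50,6)])
b=np.hstack([crop(S,245,310,65,70,6),crop(S,335,170,65,70,6)])[:, :]
im=np.vstack([a,cv2.resize(b,(a.shape[1],int(b.shape[0]*a.shape[1]/b.shape[1]))) ])
im=im[:,:]; im=cv2.resize(im,(780,600) if im.shape[0]>600 else None) if im.shape[0]>600 else im
print(im.shape); cv2.imwrite("pics/crops0.png",im)
E
```

```text
(600, 780, 3)
```

View pics/crops0.png

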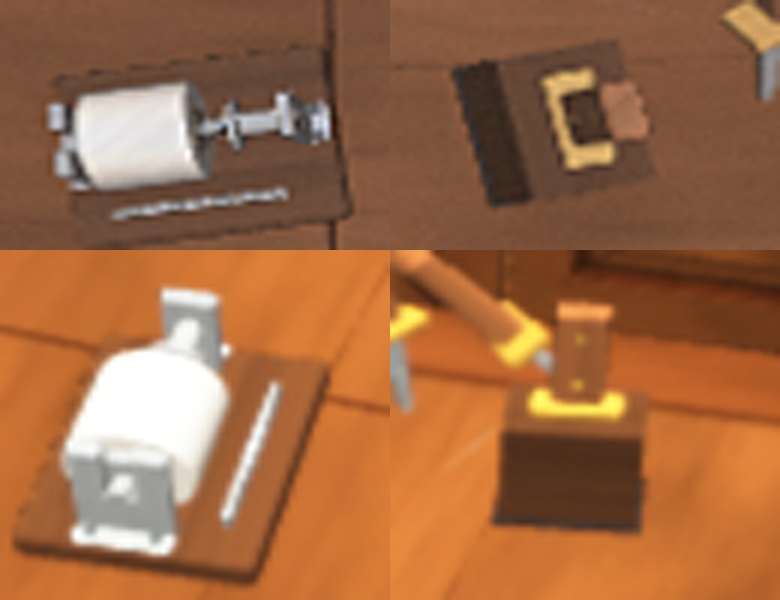

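The crops show the stand with its post on the right (world -y), the cheek on the left and the tear-off bar towards the robot. The key stands in the block with its collar on top. I'll fit poses from these corners in both views.

```bash
cat > fit.py <<'E'
from h import *
from scipy.optimize import least_squares
T=np.load("top0.npy",allow_pickle=True).item();S=np.load("side0.npy",allow_pickle=True).item()
tp=lambda x,y:(195+x/6-.5,215+y/5-.5)
tb=lambda x,y:(420+(x-390)/6-.5,240+y/5-.5)
sp=lambda x,y:(245+x/6-.5,310+(y-250)/5-.5)
sb=lambda x,y:(335+(x-390)/6-.5,170+(y-250)/5-.5)
def fit(obs,x0,cams):
    def W(p,q): 
        c,s=np.cos(p[2]),np.sin(p[2]); return [p[0]+(c*q[0]-s*q[1])/1e3,p[1]+(s*q[0]+c*q[1])/1e3,q[2]/1e3]
    o=[x for x in obs if x[0] in cams]
    f=lambda p:np.concatenate([proj(T if c=='T' else S,W(p,q))-np.array(uv) for c,q,uv in o])
    r=least_squares(f,x0,loss='soft_l1'); print(cams,np.round(r.x,4)); print(np.round(r.fun.reshape(-1,2),1).tolist()); return r.x
stand=[('T',(36,52,14),tp(55,77)),('T',(36,-52,14),tp(325,48)),('T',(-44,-52,14),tp(345,209)),('T',(-44,52,14),tp(75,238)),
('S',(36,52,14),sp(15,541)),('S',(-44,52,14),sp(255,572)),('S',(-44,-52,14),sp(328,362)),
('S',(9,-43,55),sp(163,290)),('S',(-9,-43,55),sp(218,294))]
block=[('T',(31,23,60),tb(498,62)),('T',(31,-23,60),tb(618,40)),('T',(-31,-23,60),tb(652,175)),('T',(-31,23,60),tb(530,203)),('T',(31,23,0),tb(452,70)),('T',(-31,23,0),tb(490,205)),
('S',(31,23,60),sb(505,433)),('S',(-31,23,60),sb(645,435)),('S',(31,23,0),sb(496,522)),('S',(-31,23,0),sb(640,529))]
tray=[('T',q,(u/1.25,v/1.25)) for q,u,v in [((52,62,34),386,287),((52,-62,34),448,257),((-52,-62,34),470,300),((-52,62,34),409,335)]]
E
python3 - <<'E'
from fit import *
g=lambda u,v,z:onz(T,u/1.25,v/1.25,z)[:2]
s0=[*g(284,305,.02),0.]; b0=[*g(559,331,.06),.2]
for cs in('T','S','TS'): fit(stand,s0,cs)
for cs in('T','S','TS'): fit(block,b0,cs)
print("tray corners",[onz(T,*o[2],.034).round(3).tolist() for o in tray])
# key handle top, top view: centroid of brownish tip
print("handle top T",onz(T,*tb(628,112),.122).round(4),"S",onz(S,*sb(585,308),.122).round(4))
print("collar T",onz(T,*tb(578,118),.066).round(4))
# which size: length of key collar in x
print("collar ends",np.linalg.norm(onz(T,*tb(568,75),.066)-onz(T,*tb(592,165),.066)))
E
```

```text
T [0.5598 0.2044 0.098 ]
[[-0.0, -1.3], [-0.2, -1.3], [0.2, 1.3], [0.0, 1.2]]
S [0.5571 0.2031 0.1327]
[[-0.8, -0.2], [0.6, -0.0], [0.4, -0.3], [0.0, 0.0], [-0.3, 0.4]]
TS [0.5577 0.2035 0.1191]
[[0.1, 0.1], [-0.2, -0.9], [1.0, 1.7], [0.8, 2.5], [-1.5, -0.3], [-0.3, 0.3], [0.3, 0.1], [-0.1, 0.1], [-0.4, 0.6]]
T [ 0.4927 -0.2838  0.1679]
[[-0.9, -0.4], [-0.3, -0.2], [0.4, 1.0], [0.1, -0.3], [0.5, 0.2], [0.0, -0.0]]
S [ 0.4939 -0.2897  0.2393]
[[-0.4, -0.5], [0.4, 0.0], [0.3, 0.4], [-0.3, -0.0]]
TS [ 0.4924 -0.2846  0.1758]
[[-0.6, -0.2], [-0.0, -0.2], [0.9, 1.0], [0.6, -0.1], [0.7, 0.5], [0.5, 0.1], [-0.9, 0.2], [-0.1, 1.6], [-0.1, 1.2], [-0.8, 1.6]]
tray corners [[0.578, 0.018, 0.034], [0.629, -0.093, 0.034], [0.551, -0.129, 0.034], [0.492, -0.02, 0.034]]
handle top T [ 0.4921 -0.2852  0.122 ] S [ 0.4925 -0.2884  0.122 ]
collar T [ 0.4932 -0.2837  0.066 ]
collar ends 0.03918127431819788
```

```bash
python3 - <<'E'
from fit import *
st=[list(o) for o in stand]
st[2][1]=(-44,-52,0);st[2][2]=tp(350,212);st[3][1]=(-44,52,0);st[3][2]=tp(76,242)
st[7][1]=(9,-46,55);st[8][1]=(-9,-46,55)
s0=[.558,.204,.1]
for cs in('T','S','TS'): p=fit(st,s0,cs)
# tear bar ends & yaw
for c,f,a,b in((T,tp,(113,214),(288,192)),(S,sp,(278,385),(228,520))):
    A=onz(c,*f(*a),.021);B=onz(c,*f(*b),.021);d=A-B
    if d[1]<0:d=-d
    print("bar",A.round(4),B.round(4),"len",np.linalg.norm(d).round(4),"yaw",np.arctan2(-d[0],d[1]).round(3))
print("collar T",onz(T,*tp(233,107),.049).round(4),onz(T,*tp(233,125),.038).round(4),"S postpin",onz(S,*sp(185,330),.038).round(4))
# tray masks
for nm,c,(x0,y0,x1,y1) in(("T",T,(300,195,385,280)),("S",S,(280,232,345,295))):
    im=c["img"][y0:y1,x0:x1].astype(int)
    w=(im.min(2)>170); 
    for lab,m,z in(("pad",w,.021),("rim",w|((im.max(2)<60)),.034)):
        m=m.astype(np.uint8)
        m=cv2.morphologyEx(m,cv2.MORPH_OPEN,np.ones((3,3),np.uint8)) if lab=="rim" else m
        cs,_=cv2.findContours(m,cv2.RETR_EXTERNAL,cv2.CHAIN_APPROX_NONE); k=max(cs,key=cv2.contourArea)
        q=cv2.approxPolyDP(cv2.convexHull(k),4,True)[:,0]
        P=np.array([onz(c,u+x0,v+y0,z) for u,v in q])[:,:2]
        r=cv2.minAreaRect((P*1e3).astype(np.float32)); print(nm,lab,P.round(3).tolist(),"rect",np.round(r[0],1),np.round(r[1],1),round(r[2],1))
E
```

```text
T [0.5593 0.2052 0.0829]
[[-0.2, -1.5], [-0.3, -0.8], [-0.2, 1.8], [0.8, 0.7]]
S [0.557  0.2041 0.137 ]
[[-0.9, 0.4], [0.5, 0.3], [0.2, 0.0], [0.2, -0.7], [-0.2, -0.3]]
TS [0.5577 0.2044 0.1184]
[[-0.2, 0.1], [-0.5, -0.9], [0.8, 1.5], [1.9, 2.1], [-1.7, -0.0], [-0.5, 0.6], [0.2, 0.4], [0.2, -0.7], [-0.2, -0.2]]
bar [0.5236 0.2355 0.021 ] [0.5317 0.169  0.021 ] len 0.0669 yaw 0.122
bar [0.5303 0.1686 0.021 ] [0.5219 0.2347 0.021 ] len 0.0666 yaw 0.127
collar T [0.5671 0.1837 0.049 ] [0.5605 0.1861 0.038 ] S postpin [0.5638 0.165  0.038 ]
T pad [[0.619, -0.084], [0.541, -0.117], [0.504, -0.022], [0.581, 0.009]] rect [561.3 -53.6] [ 84.6 102. ] 22.2
T rim [[0.63, -0.092], [0.535, -0.126], [0.502, -0.044], [0.506, -0.011], [0.586, 0.018]] rect [560.9 -54.5] [100.8 121.8] 21.7
S pad [[0.541, -0.121], [0.509, -0.032], [0.586, -0.004], [0.62, -0.088]] rect [564.8 -61.7] [85.2 94.3] 20.1
S rim [[0.537, -0.125], [0.484, 0.01], [0.573, 0.048], [0.629, -0.092]] rect [555.7 -40.1] [ 96.9 150.5] 21.7
```

```bash
python3 - <<'E'
from fit import *
def tri(t,s):
    e,d=ray(T,t[0]/1.25,t[1]/1.25);f,g=ray(S,s[0]/1.25,s[1]/1.25)
    a=np.linalg.lstsq(np.c_[d,-g],f-e,rcond=None)[0]; return ((e+a[0]*d+f+a[1]*g)/2).round(3), np.linalg.norm(e+a[0]*d-f-a[1]*g).round(4)
print("fake1 top",tri((609,271),(410,203)),"fake2 end",tri((600,262),(424,214)))
print("key top",tri((420*1.25+(628-390)/6*1.25,(240+112/5)*1.25),((335+195/6)*1.25,(170+58/5)*1.25)))
print("mug",tri((334,190),(270,337)),"box corner",tri((192,283),(268,478)))
print(arm.read_tcp_rot(),arm.read_finger_gap(),arm.read_t())
for y in (0,np.pi,-np.pi):
  for nm,p,yw in(("key",[.4923,-.2855,.075],.172),("stand",[.553,.173,.085],.124),("swing",[.54,.16,.085],-.176),("roll",[.55,.21,.028],-.13-np.pi/2),("tray",[.562,-.06,.035],.385-np.pi/2)):
    q=arm.solve_ik(p,[np.pi,0,yw+y]); print(nm,round(y,2),None if q is None else np.round(q,2))
E
```

```text
fake1 top (array([ 0.597, -0.342,  0.129]), np.float64(0.0319)) fake2 end (array([ 0.591, -0.343,  0.105]), np.float64(0.0184))
key top (array([ 0.491, -0.286,  0.122]), np.float64(0.0003))
mug (array([0.732, 0.099, 0.088]), np.float64(0.0184)) box corner (array([0.59 , 0.35 , 0.087]), np.float64(0.005))
[ 3.14014904e+00 -1.61421728e-04 -2.81592857e+00] 1.0022613194339993 0.1
key 0 [-0.18  0.33 -0.42  0.   -0.82  1.92]
stand 0 [ 0.64  0.33 -0.38  0.   -0.86  1.05]
swing 0 [ 0.64  0.31 -0.42  0.   -0.84  0.76]
roll 0 [ 0.7   0.42 -0.41  0.   -0.74 -0.83]
tray 0 [ 0.24  0.38 -0.46  0.   -0.73  0.15]
key 3.14 [-0.18  0.33 -0.42 -0.   -0.82 -1.22]
stand 3.14 [ 0.64  0.33 -0.38 -0.   -0.86 -2.09]
swing 3.14 [ 0.64  0.31 -0.42 -0.   -0.84 -2.38]
roll 3.14 [ 0.7   0.42 -0.41  0.   -0.74  2.32]
tray 3.14 [ 0.24  0.38 -0.46  0.   -0.73 -3.  ]
key -3.14 [-0.18  0.33 -0.42 -0.   -0.82 -1.22]
stand -3.14 [ 0.64  0.33 -0.38 -0.   -0.86 -2.09]
swing -3.14 [ 0.64  0.31 -0.42 -0.   -0.84 -2.38]
roll -3.14 [ 0.7   0.42 -0.41  0.   -0.74  2.32]
tray -3.14 [ 0.24  0.38 -0.46  0.   -0.73 -3.  ]
```

The triangulated key top is at z = 122 mm, exactly as expected, so the key in the block is the right one. Next step: grasp and lift it.

```bash
python3 - <<'E'
from h import *
pi=np.pi
arm.reach([.4921,-.2855,.20],[pi,0,.172-pi]); arm.grip(.45)
arm.movel([.4921,-.2855,.075],velocity=.1)
arm.grip(0,f_grip=50); print(arm.read_finger_gap()*88,arm.read_gripper_force(),arm.read_ft_force())
arm.movel([.4921,-.2855,.17],velocity=.12)
print(arm.read_finger_gap()*88,arm.read_ft_force(),arm.read_t())
arm.reach([.5,-.05,.20],[pi,0,.172-pi])
T=cam("top");S=cam("side")
np.save("top1.npy",T,allow_pickle=True);np.save("side1.npy",S,allow_pickle=True)
p=arm.read_tool_pos();print(p,arm.read_t())
u=proj(S,[p[0],p[1],p[2]-.047]).astype(int);print(u,proj(S,[p[0],p[1],p[2]+.02]))
save(S,"key1.png",(u[0]-50,u[1]-70,u[0]+50,u[1]+40),5)
E
```

```text
13.854042367278097 49.99949276447296 [-0.0934854  -0.32852731  1.55599797]
13.768098903623082 [-0.0128159   0.22866923 -1.03298817] 5.5917
[ 0.49990389 -0.0510924   0.19950547] 6.6333
[337 223] [338.46061981 197.02917688]
```

View pics/key1.png

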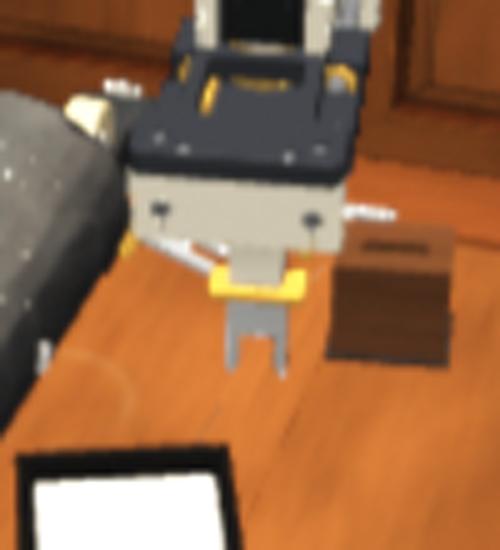

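The key is held upright. In the crop its prong tips are at (233,372) and (282,376) and its collar is at (258,284).

```bash
python3 - <<'E'
from h import *
S=np.load("side1.npy",allow_pickle=True).item();T=np.load("top1.npy",allow_pickle=True).item()
p=np.array([.49990389,-.0510924,.19950547])
def px(x,y):return 287+x/5-.5,153+y/5-.5
k=np.array([np.cos(.172),np.sin(.172),0])
for nm,m,dz in(("tips",px(257.5,374),-.057),("collar",px(258,284),-.012)):
    q=p+[0,0,dz]; J=proj(S,q+k*.01)-proj(S,q); print(nm,m,proj(S,q),"off mm",((np.array(m)-proj(S,q))@J/(J@J)*10).round(2))
    # vertical consistency
    print(J, proj(S,q+[0,0,.005])-proj(S,q))
for nm,a,b,dz in(("tipw",(233,372),(282,376),-.057),("collarw",(209,284),(306,284),-.012)):
    A=onz(S,*px(*a),p[2]+dz);B=onz(S,*px(*b),p[2]+dz);print(nm,np.linalg.norm(A-B))
# calibration check in the same view: top-view yellow collar
im=T["img"].astype(int);u=proj(T,p+[0,0,-.012]).astype(int);print(u)
w=im[u[1]-15:u[1]+15,u[0]-15:u[0]+15];m=(w[...,0]>150)&(w[...,2]<110)&(w[...,1]>110);print(np.argwhere(m).mean(0) if m.any() else None,m.sum())
E
```

```text
tips (338.0, 227.3) [337.86286438 227.1822721 ] off mm -0.32
[-4.61466434 -0.37105522] [ 0.03712094 -1.87288853]
collar (338.1, 209.3) [338.20525575 209.90919977] off mm 0.32
[-4.74336353 -0.36077543] [ 0.0392291  -1.97877969]
tipw 0.02120928089103619
collarw 0.04066084754207361
[343 259]
None 0
```

```bash
cat >> h.py <<'E'
pi=np.pi
ST=np.array([.557,.205]);YAW=.124
def sw(x,y,st=None,yaw=None):
    st=ST if st is None else st; yaw=YAW if yaw is None else yaw
    c,s=np.cos(yaw),np.sin(yaw); return st+np.array([c*x-s*y,s*x+c*y])/1e3
E
python3 - <<'E'
from h import *
q=sw(0,-31.5); arm.reach([*q,.16],[pi,0,YAW-pi]); arm.movel([*q,.119],velocity=.1)
T=cam("top");S=cam("side");p=arm.read_tool_pos();print(q,p,arm.read_tcp_rot(),arm.read_t())
np.save("side2.npy",S,allow_pickle=True);np.save("top2.npy",T,allow_pickle=True)
for c in(T,S):print(proj(c,[*p[:2],p[2]-.057]))
a=cv2.resize(S["img"][290:385,240:310,::-1],None,fx=6,fy=6,interpolation=2)
b=cv2.resize(T["img"][205:270,190:255,::-1],None,fx=5.8,fy=5.8,interpolation=2)
b=cv2.copyMakeBorder(b,0,a.shape[0]-b.shape[0],0,0,0);cv2.imwrite("pics/hov.png",np.hstack([a,b]));print(a.shape,b.shape)
E
```

```text
[0.560896   0.17374186] [0.56149411 0.17375483 0.11992754] [ 3.14112650e+00  1.37900143e-03 -3.01777580e+00] 8.225
[236.53986054 237.564518  ]
[273.86401241 320.34209608]
(570, 420, 3) (570, 377, 3)
```

View pics/hov.png

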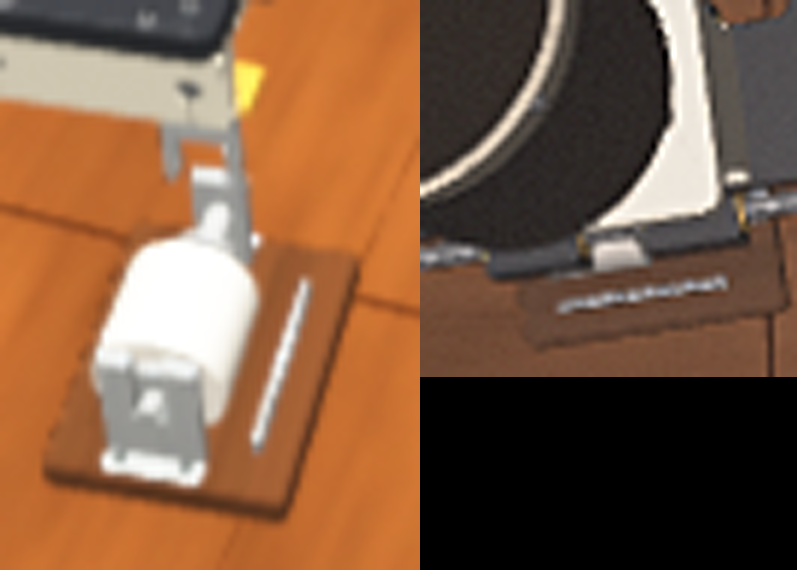

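The side crop shows the fork above the neck. The post face spans columns 193–242 at its top, and the plain pin is at (150,405).

```bash
python3 - <<'E'
from h import *
S=np.load("side2.npy",allow_pickle=True).item()
def pr(x,y,z): return ((proj(S,[*sw(x,y),z/1e3])-[240,290]+.5)*6).round(0)
for n,q in dict(postL=(9,-40,55),postR=(-9,-40,55),postRb=(-9,-46,55),postLb=(9,-46,55),chL=(16,42,60),chR=(-16,42,60),chLb=(16,42,16),chRb=(-16,42,16),plainpin=(0,43.5,38),rollfar=(0,-8,60),bar1=(-30,33.4,21),bar2=(-30,-33.4,21),c1=(36,52,14),c2=(-44,52,14),c3=(-44,-52,14),slotedgeL=(5,42,60),slotedgeR=(-5,42,60)).items(): print(n,pr(*q))
p=[0.56149411,0.17375483,.11992754-.057]; k=np.array([np.cos(.124),np.sin(.124),0])
for d in(-.0115,.0115): print("tip",((proj(S,np.array(p)+k*d)-[240,290]+.5)*6).round(0))
E
```

```text
postL [190. 179.]
postR [243. 187.]
postRb [248. 173.]
postLb [195. 166.]
chL [ 94. 362.]
chR [195. 378.]
chLb [107. 452.]
chRb [205. 468.]
plainpin [149. 419.]
rollfar [189. 246.]
bar1 [255. 442.]
bar2 [305. 280.]
c1 [ 37. 472.]
c2 [285. 512.]
c3 [360. 258.]
slotedgeL [129. 367.]
slotedgeR [161. 372.]
tip [241. 190.]
tip [172. 180.]
```

The measured post, base and bar all agree with the stand estimate to about 1 mm. Lowering the fork and pressing in steps.

```bash
python3 - <<'E'
from h import *
def st(): 
    f=arm.read_ft_force(); c,s=np.cos(YAW),np.sin(YAW); p=arm.read_tool_pos(); d=(p[:2]-ST)*1e3
    print("pos",np.round([c*d[0]+s*d[1],-s*d[0]+c*d[1],p[2]*1e3],1),"f stand",np.round([c*f[0]+s*f[1],-s*f[0]+c*f[1],f[2]],1),"t",round(arm.read_t(),2))
st()
for z in(.100,.085): arm.movel([*sw(-.3,-31.5),z],velocity=.05); st()
for y in(-28,-25,-22,-19,-17,-16): arm.movel([*sw(-.3,y),.085],velocity=.03); st()
E
```

```text
pos [  0.6 -31.6 119.9] f stand [-0.9 -0.5 -1.4] t 8.22
pos [ -0.4 -31.5  99.7] f stand [-0.8  0.4 -0.4] t 8.76
pos [ -0.5 -31.6  84.6] f stand [ 0.2  0.9 -0.6] t 9.21
pos [ -0.1 -27.7  85.3] f stand [ 0.2  0.4 -0.9] t 9.47
pos [ -0.3 -24.8  85.1] f stand [ 1.7 -0.1 -0.8] t 9.72
pos [ -0.3 -22.2  85. ] f stand [ 0.5 -2.4 -0.2] t 9.97
pos [ -0.4 -19.3  84.9] f stand [ 0.9 -3.2 -0.9] t 10.22
pos [ -0.4 -17.2  84.9] f stand [ 1.4 -4.6 -1.1] t 10.47
pos [ -0.4 -16.2  84.9] f stand [ 1. -5. -1.] t 10.72
```

The force follows the spring law (5 N at about 8.5 mm), so the pin is out. Next: swing about the plain pin, then ease off.

```bash
cat >> h.py <<'E'
def st(): 
    f=arm.read_ft_force(); c,s=np.cos(YAW),np.sin(YAW); p=arm.read_tool_pos(); d=(p[:2]-ST)*1e3
    print("pos",np.round([c*d[0]+s*d[1],-s*d[0]+c*d[1],p[2]*1e3],1),"f stand",np.round([c*f[0]+s*f[1],-s*f[0]+c*f[1],f[2]],1),"t",round(arm.read_t(),2))
def arc(r,th,z,v=.03):
    arm.movel([*sw(-r*np.sin(th)-.3,39-r*np.cos(th)),z],velocity=v,rot=[pi,0,YAW-th-pi])
E
python3 - <<'E'
from h import *
arc(54.4,0,.085); st()
for th in(.06,.12,.18,.24,.30): arc(54.4,th,.085); st()
for r in(58,61,64,67,70,72): arc(r,.30,.085); st()
S=cam("side");T=cam("top")
np.save("side3.npy",S,allow_pickle=True)
save(S,"sw.png",(240,290,310,385),6)
E
```

```text
pos [ -0.4 -15.6  85. ] f stand [ 0.6 -6.1 -0.5] t 10.97
pos [ -3.6 -15.5  85. ] f stand [ 1.5 -4.7 -1.6] t 11.23
pos [ -7.  -15.3  85. ] f stand [ 1.5 -5.2 -1. ] t 11.49
pos [-10.4 -14.9  84.8] f stand [ 0.7 -6.5 -1.2] t 11.75
pos [-13.9 -14.6  84.7] f stand [ 0.6 -7.9 -2.4] t 12.01
pos [-17.4 -14.2  84.6] f stand [ 0.1 -6.8 -1.7] t 12.27
pos [-18.  -16.9  84.7] f stand [ 0.2 -5.7 -1.6] t 12.53
pos [-18.6 -19.5  84.9] f stand [-0.1 -4.1 -2.6] t 12.78
pos [-19.3 -22.2  85. ] f stand [ 0.2 -3.8 -2.6] t 13.03
pos [-20.  -24.9  85.1] f stand [ 0.6 -2.8 -2.1] t 13.28
pos [-20.6 -27.4  85.3] f stand [-1.1 -0.1 -0.9] t 13.53
pos [-21.5 -29.7  85.1] f stand [ 0.  0. -1.] t 13.78
```

View pics/sw.png

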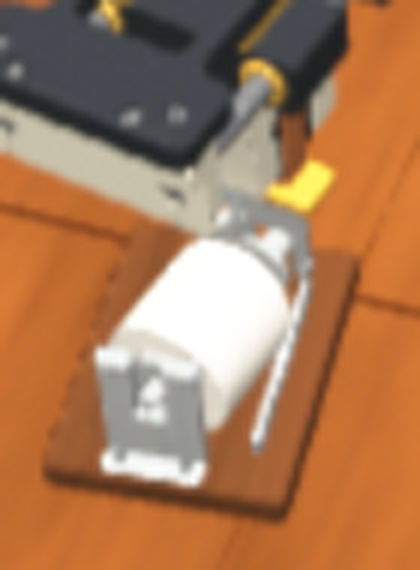

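The spindle has swung forward and contact was lost at about r = 68 mm, so the sprung end is free. Raising the fork and returning the key.

```bash
python3 - <<'E'
from h import *
p=arm.read_tool_pos()
arm.movel([*p[:2],.115],velocity=.06); st()
arm.movel([*p[:2],.17],velocity=.1); st()
S=cam("side");np.save("side4.npy",S,allow_pickle=True)
arm.reach([.4921,-.2855,.19],[pi,0,.172-pi]); arm.hold(.3)
arm.movel([.4921,-.2855,.140],velocity=.12); st()
arm.movel([.4921,-.2855,.120],velocity=.06); st()
arm.movel([.4921,-.2855,.080],velocity=.08); st()
arm.movel([.4921,-.2855,.0745],velocity=.03); st()
E
```

```text
pos [-21.6 -29.7 115.1] f stand [ 0.4 -0.5 -1. ] t 14.53
pos [-21.9 -29.8 169.4] f stand [-0.7  0.3 -1.3] t 15.23
pos [-124.8 -478.9  140.3] f stand [ 0.2 -0.  -0.1] t 17.84
pos [-125.3 -478.7  119.7] f stand [ 0.5 -0.4 -0. ] t 18.32
pos [-124.9 -478.8   80.1] f stand [ 0.8  0.4 -0.8] t 18.98
pos [-124.3 -479.    75.2] f stand [0.8 0.2 3.1] t 19.31
```

```bash
python3 - <<'E'
from h import *
arm.grip(.45); st()
arm.movel([.4921,-.2855,.19],velocity=.12)
arm.reach([.46,-.10,.25],[pi,0,.124-pi/2]); arm.grip(.75)
T=cam("top");S=cam("side");np.save("top5.npy",T,allow_pickle=True);np.save("side5.npy",S,allow_pickle=True)
def crop(c,x0,y0,w,h,s): return cv2.resize(c["img"][y0:y0+h,x0:x0+w,::-1],(w*s,h*s),interpolation=2)
cv2.imwrite("pics/free.png",np.hstack([crop(T,195,215,65,60,6),crop(S,335,170,65,60,6)]));print(arm.read_t())
E
```

```text
pos [-125.1 -478.7   74.5] f stand [ 0.4  0.  -0.1] t 19.98
22.9333
```

View pics/free.png

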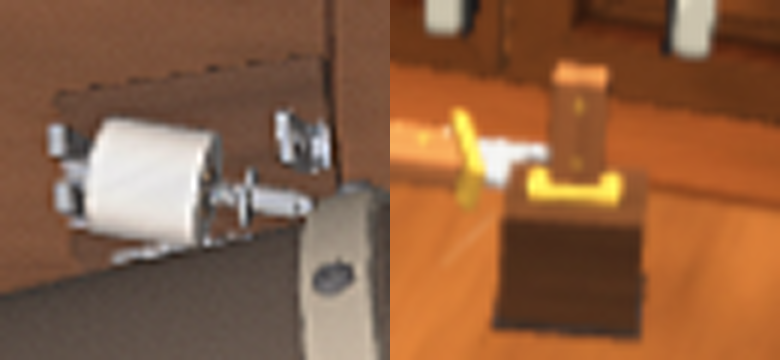

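The key is back in the block with its collar seated. The spindle is free in front of the post: in the left crop the roll centre is about (152,182) and the pin tip about (308,207). Now measuring the roll.

```bash
python3 - <<'E'
from h import *
T=np.load("top5.npy",allow_pickle=True).item();S=np.load("side4.npy",allow_pickle=True).item()
px=lambda x,y:(195+x/6-.5,215+y/6-.5)
im=T["img"][215:275,195:260].astype(int)
m=((im.min(2)>150)&(im.max(2)-im.min(2)<45)).astype(np.uint8);m=cv2.morphologyEx(m,cv2.MORPH_OPEN,np.ones((7,7),np.uint8))
k=max(cv2.findContours(m,0,1)[0],key=cv2.contourArea);r=cv2.minAreaRect(k);print("mask rect",r,"crop centre",(np.array(r[0])+.5)*6)
C=onz(T,*px(152.5,182),.037);P=onz(T,*px(308,207),.036);K=onz(T,*px(247,197),.036)
d=(C-P);print("C",C.round(4),"P",P.round(4),"len",np.linalg.norm(d),"world yaw",np.arctan2(-d[0],d[1]))
c,s=np.cos(YAW),np.sin(YAW)
for n,q in(("C",C),("P",P),("K",K)):
    e=(q[:2]-ST)*1e3;print(n,np.round([c*e[0]+s*e[1],-s*e[0]+c*e[1]],1))
# geometry prediction, theta .25
th=.25;r0=[-27*np.sin(th),39-27*np.cos(th)];print("pred C",r0,sw(*r0),"yaw",YAW-th)
E
```

```text
mask rect ((23.5, 29.5), (17.0, 19.0), 90.0) crop centre [144. 180.]
C [0.5496 0.2164 0.037 ] P [0.5388 0.1587 0.036 ] len 0.05877904691309251 world yaw -0.18471623037830084
C [-5.9 12.3]
P [-23.8 -43.7]
K [-16.7 -21.8]
pred C [np.float64(-6.679906899872119), np.float64(12.839364613812592)] [0.54878338 0.21691459] yaw -0.126
```

The measured roll position matches the swing geometry to about 1 mm. Gripping and lifting it.

```bash
python3 - <<'E'
from h import *
p=[.5494,.2166]; y=-.17-pi/2
arm.reach([*p,.15],[pi,0,y]); arm.hold(.2)
arm.movel([*p,.06],velocity=.12); st()
arm.movel([*p,.028],velocity=.05); st()
arm.grip(0,f_grip=25); print(arm.read_finger_gap()*88,arm.read_gripper_force()); st()
arm.movel([*p,.045],velocity=.04); st()
arm.movel([*p,.15],velocity=.1); st(); print(arm.read_finger_gap()*88)
arm.reach([.53,.08,.20],[pi,0,y+.4])
S=cam("side");np.save("side6.npy",S,allow_pickle=True);q=arm.read_tool_pos();print(q,arm.read_tcp_rot())
u=proj(S,q).astype(int);print(u);save(S,"roll.png",(u[0]-60,u[1]-50,u[0]+60,u[1]+60),5)
E
```

```text
pos [-5.6 12.7 60.6] f stand [0.1 0.4 0.4] t 25.33
pos [-6.  12.5 28. ] f stand [0.9 0.6 0.6] t 26.12
43.609970438799635 24.99678075313568
pos [-6.  12.5 28.2] f stand [-0.6  0.5  0.7] t 26.62
pos [-6.1 12.5 45.1] f stand [-0.8 -0.  -1.9] t 27.2
pos [ -6.6  12.3 149.2] f stand [ 0.2  0.2 -1.3] t 28.4
43.76978300755702
[0.52990812 0.08002104 0.1995143 ] [ 3.14101911e+00  4.03272418e-05 -1.34187045e+00]
[303 239]
```

View pics/roll.png

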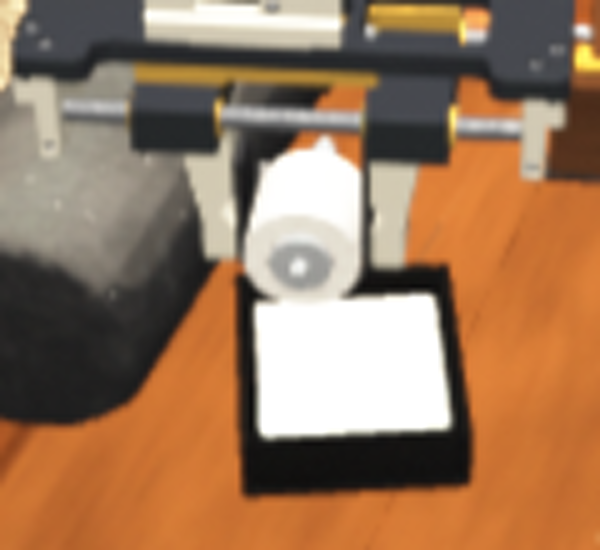

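The roll is held level above the tray. The grey bag stands behind the tray, so I'll check that the gripper body clears it before laying the roll down.

```bash
python3 - <<'E'
from h import *
T=np.load("top0.npy",allow_pickle=True).item();S=np.load("side0.npy",allow_pickle=True).item()
g=lambda c,u,v,z:onz(c,u/1.25,v/1.25,z).round(3)
for z in(0,.04,.08):print("bag front edge T",z,g(T,390,250,z),g(T,480,249,z),g(T,555,246,z))
for z in(0,.04,.08,.12):print("bag side right silhouette S",z,g(S,320,335,z),g(S,352,290,z),g(S,385,240,z))
e,d=ray(S,275/1.25,297/1.25)
for y in(-.02,0,.02,.04):
    print(y,(e+d*(y-e[1])/d[1]).round(3))
for t in(-15,-8,0):
    c,s=np.cos(.385),np.sin(.385)
    for a,b in((97,39),(97,-39)): print(t,np.round([.562+(c*(a+t)-s*b)/1e3,-.056+(s*(a+t)+c*b)/1e3],3))
E
```

```text
bag front edge T 0 [0.652 0.011 0.   ] [ 0.649 -0.155  0.   ] [ 0.651 -0.295  0.   ]
bag front edge T 0.04 [0.643 0.01  0.04 ] [ 0.641 -0.15   0.04 ] [ 0.643 -0.284  0.04 ]
bag front edge T 0.08 [0.635 0.008 0.08 ] [ 0.632 -0.145  0.08 ] [ 0.634 -0.274  0.08 ]
bag side right silhouette S 0 [ 0.692 -0.02   0.   ] [ 0.687 -0.171  0.   ] [ 0.685 -0.376  0.   ]
bag side right silhouette S 0.04 [0.67 0.02 0.04] [ 0.665 -0.123  0.04 ] [ 0.663 -0.316  0.04 ]
bag side right silhouette S 0.08 [0.648 0.061 0.08 ] [ 0.643 -0.074  0.08 ] [ 0.641 -0.257  0.08 ]
bag side right silhouette S 0.12 [0.626 0.101 0.12 ] [ 0.621 -0.026  0.12 ] [ 0.62  -0.198  0.12 ]
-0.02 [ 0.777 -0.02   0.072]
0 [0.764 0.    0.09 ]
0.02 [0.751 0.02  0.108]
0.04 [0.738 0.04  0.126]
-15 [0.623 0.011]
-15 [ 0.653 -0.061]
-8 [0.63  0.014]
-8 [ 0.659 -0.059]
0 [0.637 0.017]
0 [ 0.667 -0.056]
```

The bag begins at x ≈ 0.635. With the roll a little towards the tray's front, the gripper body stays above and mostly clear of it. Laying it down under force monitoring.

```bash
python3 - <<'E'
from h import *
p=[.5469,-.0455]
arm.reach([*p,.15],[pi,0,.385-pi/2]); arm.hold(.3); st()
arm.movel([*p,.06],velocity=.1); st(); f0=arm.read_ft_force()[2]
arm.movel([*p,.042],velocity=.05); st()
for z in(.039,.037,.036,.0352,.0346,.034):
    arm.movel([*p,z],velocity=.02); arm.hold(.1); st()
    if arm.read_ft_force()[2]>f0+2.0: break
S=cam("side");save(S,"lay.png",(250,190,400,310),4)
E
```

```text
pos [ -40.6 -246.4  150.4] f stand [-0.2 -0.4 -2.3] t 29.99
pos [ -40.5 -247.3   60.6] f stand [ 0.3 -0.3 -1.4] t 31.04
pos [ -41.2 -247.4   41.7] f stand [ 0.4  0.2 -2.2] t 31.55
pos [ -40.9 -247.3   39.1] f stand [ 0.9  0.2 -1.9] t 31.95
pos [ -41.  -247.3   37. ] f stand [ 0.1 -0.2 -1.7] t 32.3
pos [ -41.  -247.3   36. ] f stand [-0.2  0.6 -2.4] t 32.65
pos [ -40.9 -247.3   35.3] f stand [ 1.   0.6 -1.4] t 33.0
pos [ -40.8 -247.2   35. ] f stand [-1.2  2.6  4.7] t 33.35
```

View pics/lay.png

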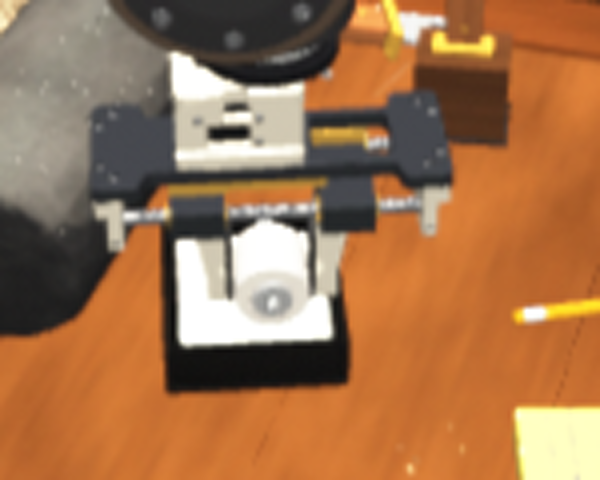

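The roll lies inside the tray and contact came at the expected height. Releasing and retreating.

```bash
python3 - <<'E'
from h import *
p=arm.read_tool_pos()
arm.grip(.60); st()
arm.movel([*p[:2],.10],velocity=.05); st()
arm.movel([*p[:2],.20],velocity=.15)
arm.reach([.35,-.25,.30],[pi,0,.385-pi/2]); arm.hold(.3)
T=cam("top");S=cam("side");print(arm.read_t())
def crop(c,x0,y0,w,h,s): return cv2.resize(c["img"][y0:y0+h,x0:x0+w,::-1],(w*s,h*s),interpolation=2)
cv2.imwrite("pics/end.png",np.hstack([crop(T,290,190,200,140,2),crop(S,270,150,130,140,2)]))
E
```

```text
pos [ -41.1 -247.4   34.5] f stand [-0.3 -0.1  0.4] t 33.85
pos [ -41.1 -247.2   99.6] f stand [0.1 1.  0.4] t 35.31
37.675
```

View pics/end.png

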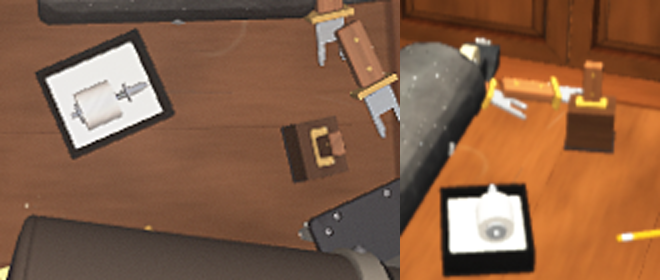

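The spindle with its roll lies flat inside the tray, and the key stands in its block with the collar on top. Handing in.

```bash
python3 -c "
from workcell import arm
print(arm.finish_job())"
```

```text
the job is handed in; nothing more can be done
None
```

The job is handed in at about 38 s: sprung end freed, key back in its block on its collar, roll flat in the memo tray; but the two look-alike keys were leaning at the start and lie flat now, and I don't know whether they fell on their own or I knocked them, though my planned moves stayed clear.

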